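Clamp a brass lamp stem in the yoke vise

TASK

Take the square brass lamp stem out of its wooden cradle and feed it lengthwise along the vise's bed, under the bridge, until its leading end meets the end stop; the cradle only leaves its middle free, so you will have to set it down and take it again near its tail. Then wind the crank clockwise until the sprung shoe is pressed firmly on the stem, let go, and leave the other things on the bench alone.

Things in the scene. Friction and masses are not known exactly. Their poses are not given: they have to be found in the camera images.
- stem: Square brass lamp stem, loose, about 0.3 kg, 24 x 24 mm section, 192 mm long along its y: a 176 mm square body with a round nipple (12 mm diameter, 8 mm long) on each end; both ends alike. Origin: centre of its underside (mid-height 12 mm above). It starts lying in the cradle, parallel to the cradle's y.
- cradle: Fixed wooden cradle 224 mm long (y), 66 mm wide, 40 mm high; origin: centre of its underside, on the bench. It holds the stem along its y, underside 8 mm above the bench. Both ends of the stem lie in 30 mm wide channels between 40 mm high walls: grip it only in the open middle (|y| < 43 mm), across its width, and lift it straight up by 40 mm or more.
- vise: Fixed yoke vise; origin: centre of its base's underside, on the bench. Base 110 (x) x 216 (y) x 20 mm. A bed rail 16 mm wide runs along y at x = 0 from y = -108 to +96 mm. Columns (18 < |x| < 40 mm, |y| < 18 mm) carry a bridge over the rail, underside 116 mm and top 142 mm above the bench. At the start the crank's knob is over the +y half, clear of the feeding side (-y).
- bed_home (a point): Point on top of the bed rail, midway under the bridge, at x = 0, y = 0, z = 36 mm of the vise: the stem's origin belongs here, the stem lying flat along the vise's y. Feed it from the vise's -y end towards +y. At the height of the stem the gripper's body has no room nearer to the bridge than about y = -70 mm, so end the feed gripping near the stem's tail (end at y = -96 mm).
- stop_face (a point): Point on the end stop's face, 12 mm above the rail, at x = 0, y = +96 mm, z = 48 mm of the vise. The stop is a plate across the far end of the rail, 50 mm wide, its top 65 mm above the bench; the stem's leading nipple butts against it.
- shoe: The vise's moving jaw: steel block 32 (x) x 36 (y) x 14 mm under the bridge, hung on the screw by a spring (2.5 N/mm, up to 10 mm). Its origin is at the vise's origin when the crank is at 0 and sinks straight down as the screw is wound; its underside is 82 mm above its origin, which leaves 46 mm over the rail with the crank at 0.
- crank (a joint): Crank angle, rad, about the vertical through the vise's origin; grows clockwise seen from above, 0 (shoe highest) to 11.8 (its stop); starts at 0 to 1.8. The shoe sinks 16 mm a turn and meets the stem at about 8.6; then its spring adds 6.4 N per rad: wind 2 rad or more past touch; winding to the stop is fine. Friction 0.12 N m (2 N at the knob) holds it. The crank itself stays at its height.
- knob_mid (a point): Mid-height of the crank's black knob, on its axis: upright, round, 26 mm diameter, from 174 to 224 mm above the bench (this point 200), spinning freely on its pin, 60 mm from the crank's axis. In the vise's frame it stands at 2.618 rad (from +x towards +y) minus the crank angle. Pinch it from above and carry it round without turning the gripper. The crank's arm lies below it, top at 173 mm.
- lamp_cup: Bystander: open brass cup, 84 mm across, 45 mm high, beyond the work. Leave alone.
- canopy: Bystander: cone-shaped brass ceiling canopy, 96 mm across, 50 mm high. Leave alone.
- polish_tin: Bystander: tin, 68 mm across, 90 mm high. Leave alone.
- screwdriver: Bystander: screwdriver, 190 mm long, lying at the left of the work. Leave alone.

How it is judged:
On the way, in this order (a step that is already met when the one before it is completed fails the run):
1. the stem lies home on the bed, under the bridge, its leading end within 6 mm of the stop, before it is clamped (y of stem in the frame of vise between -0.006 and 0.006 m and x of stem in the frame of vise between -0.01 and 0.01 m and z of stem in the frame of vise between 0.032 and 0.04 m and angle between the y axis of stem and the y axis of vise, either way round below 0.15 rad and contact force between shoe and stem below 1 N), for 0.2 s.
2. the shoe is wound down on it and presses with more than 8 N (contact force between shoe and stem above 8 N), for 0.2 s.
At the end, for the whole second after the job is handed in: The stem lies at rest flat on the vise's bed under the bridge (within 4 mm of the bed's height), along it (within 0.15 rad and 10 mm sideways), its leading end within 6 mm of the stop, and the shoe presses on it with more than 8 N (contact force between shoe and stem above 8 N and y of stem in the frame of vise between -0.006 and 0.006 m and x of stem in the frame of vise between -0.01 and 0.01 m and z of stem in the frame of vise between 0.032 and 0.04 m and angle between the y axis of stem and the y axis of vise, either way round below 0.15 rad and linear speed of stem below 0.02 m/s); the robot touches nothing.
It fails at once if a bystander is moved more than 30 mm (distance of any of lamp_cup, canopy, polish_tin, screwdriver from where it was at the start of the episode above 0.03 m).
It also fails if it takes over 72 s, if anything falls off the work surface, if the arm or the gripper's body presses on something with over 40 N, if the wrist force passes 120 N, or if a joint passes its speed limit or range.

ROBOT

A 6-joint arm with a two-finger parallel gripper is mounted at the origin on the work surface. World frame = base frame: x ahead of the robot, y to its left, z up, the work surface at z = 0. Lengths are in m, angles in rad, forces in N, time in s.
With the tool pointing down it reaches from about 0.375 to 0.975 m from the base axis. Payload 3.8 kg.
Tool frame: the origin (TCP) lies at the very end of the fingers, on their centre line; the grasp point (between the pads) lies bot.hold_point_z behind it (bot.hold_point_z is the distance from the TCP to the grasp point, in m); z points along the fingers, y is the line along which they close (so a half turn about z gives the same grasp; the last joint's range is limited). The gripper opens to 85 mm and grips with 20 to 120 N. Pads are 22 mm wide; open, the fingers measure 114 mm over their backs; the gripper's body (76 mm by 85 mm) begins 54 mm behind the grasp point. The pads swing forward as they close: fully open they stand 13 mm farther back than shut.
Start: joints at [1.136, 0.264, 1.604, -0, 1.274, -0.037], TCP at [0.261, 0.622, 0.231] pointing down, gripper open.
Joint ranges: [-2.63, 2.63], [-0.94, 2.18], [0.31, 2.57], [-1.31, 4.45], [0, 2.66], [-2.55, 2.55]. Speed limits (rad/s): [2.57, 2.57, 3.14, 3.14, 3.14, 3.14].

INTERFACE

Orientations are given as a rotation vector (axis times angle).
In Python, from workcell import bot gives the robot as it stands.
- The arm moves only by the shell command python3 jog.py [OPENING] [FORCE], which reads ROWS from standard input. ROWS is a JSON object whose key "rows" holds a list of rows, 1 to 5 of them, each of 4 numbers: dx, dy, dz in m, then a turn about the tool's z in rad; each row shifts and turns the commanded pose from where the row before left it, along the tool's axes as they then stand; what a row does not reach is not made up. A row lasts 1/8 s, in which the tool goes at most 0.0625 m and 0.188 rad, less where a joint would pass 70% of its speed; a pose out of reach is approached as far as the arm can. OPENING is the opening from 0.0 (shut) to 1.0 (fully open), set as the command begins (- or left out keeps the last). The fingers move at their own pace and stop on an object; FORCE is the grip in N (left out, the last holds). Time passes only in rows, so rows that do not move let the fingers close. It prints the time, the measured TCP pose, the force, the opening and the grip force at its end. Input that does not fit is refused with a message, and nothing moves.
- bot.read_state(): the state, without advancing time (a new reading comes with each control period).
- bot.read_camera(name): name is "scene" or "top"; returns the picture (420x560x3 uint8, red, green, blue); there is no depth.
- bot.camera_info(name): a dict with "intrinsics" (3x3 intrinsics, pixels), "k1" (the pictures are not rectified: a ray, as slopes to the right and down, at radius r is drawn at 1 + k1 r^2 times it, then the intrinsics apply), "extrinsics" (4x4, takes a point from camera to world coordinates). Camera axes: x right, y down, z forward; pixel columns grow to the right and rows downward; lengths in m; the calibration is good to about 2 mm. A picture is of the moment at which its call begins. camera_info takes no time and is no camera call.
- bot.finish_job(): hands the job in; it is judged then, once.
The state is a dict: "time": time; "q": joint angles; "joint_vel": joint speeds; "joint_torque": joint torques, N m; "tool_pos": TCP position; "tcp_rot": TCP orientation; "wrist_force": force on the tool from outside, world axes, zero at the start; "torque": the same for the moment, N m; "width": opening from 0.0 (shut) to 1.0 (fully open); "grip_force": force on a finger pad.
Only numpy, scipy, OpenCV 4.12 (cv2) and the standard library are available. Lean on these libraries where they do the work, as an engineer would, in place of code of your own. Each camera call takes 0.05 s, during which the arm holds its last target. There are 200 camera calls.

## Working session

There is one attempt and no reset: what is moved stays moved. The work goes in short steps, Python scripts to look and compute and a shell command to move; the robot and the scene stay as the last step left them, time stands still between calls to the robot, and variables do not carry over. Pictures are saved under pics/ and viewed, at most 10 in all, crops included, and the job is handed in when it is done.

```bash
ls; mkdir -p pics
python3 - <<'E'
from workcell import bot
import cv2,numpy as np
print(bot.hold_point_z, bot.read_state())
for n in("scene","top"):
    im=bot.read_camera(n); cv2.imwrite(f"pics/{n}0.png",cv2.resize(im[:,:,::-1],(800,600),interpolation=cv2.INTER_CUBIC))
    print(bot.camera_info(n))
E
```

```text
jog.py
pics
workcell.py
0.0187 {'time': 0.0, 'q': array([ 1.13615025e+00,  2.64779997e-01,  1.60541052e+00, -2.14090252e-05,
        1.27370620e+00, -3.68821112e-02]), 'joint_vel': array([-0.00077899,  0.00037011,  0.00017938,  0.00038149, -0.00018899,
       -0.0003177 ]), 'joint_torque': array([ 2.19454094e-03, -5.15108907e+01, -3.67317617e+01,  1.17516424e-04,
        1.28720573e-02,  1.16653490e-05]), 'tool_pos': array([0.2611465 , 0.62162035, 0.22992423]), 'tcp_rot': array([-0.62058291, -3.07915776,  0.00352603]), 'wrist_force': array([-0.21919155,  0.02307902,  0.61262428]), 'torque': array([-0.04510339, -0.01015179, -0.02334175]), 'grip_force': 0.0, 'width': 1.0019711924813068}
{'intrinsics': array([[501.96951747,   0.        , 285.25471235],
       [  0.        , 501.96951747, 212.00832034],
       [  0.        ,   0.        ,   1.        ]]), 'k1': -0.10186280989189084, 'extrinsics': array([[-0.19099445,  0.65736839, -0.72896359,  1.43343895],
       [ 0.98139831,  0.1131648 , -0.1550841 ,  0.2695372 ],
       [-0.01945436, -0.74502384, -0.66675408,  0.85793632],
       [ 0.        ,  0.        ,  0.        ,  1.        ]])}
{'intrinsics': array([[482.97201991,   0.        , 285.05419196],
       [  0.        , 482.97201991, 204.9060545 ],
       [  0.        ,   0.        ,   1.        ]]), 'k1': -0.16904614911374563, 'extrinsics': array([[-0.007514  , -0.99524137,  0.09715017,  0.4811911 ],
       [-0.9998297 ,  0.009115  ,  0.01604634,  0.0863514 ],
       [-0.01685551, -0.09701305, -0.99514037,  1.38847877],
       [ 0.        ,  0.        ,  0.        ,  1.        ]])}
```

View pics/top0.png

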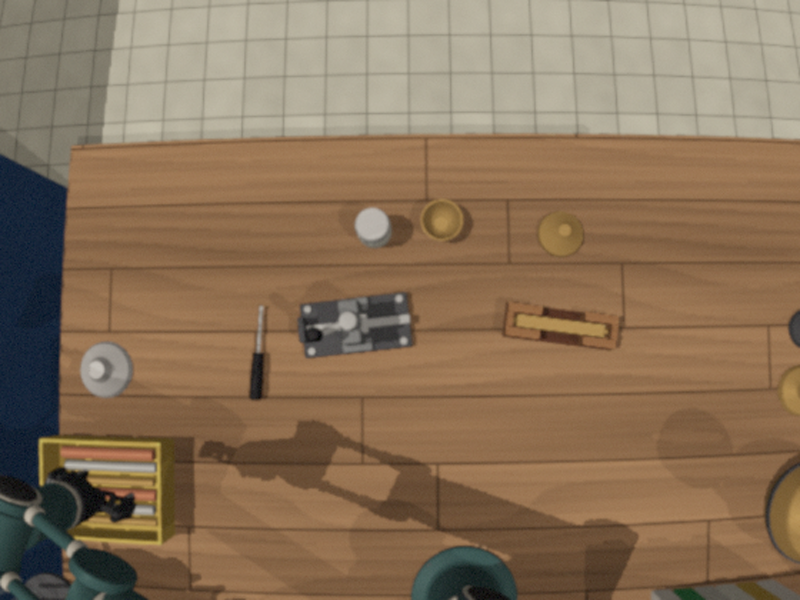

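View pics/scene0.png

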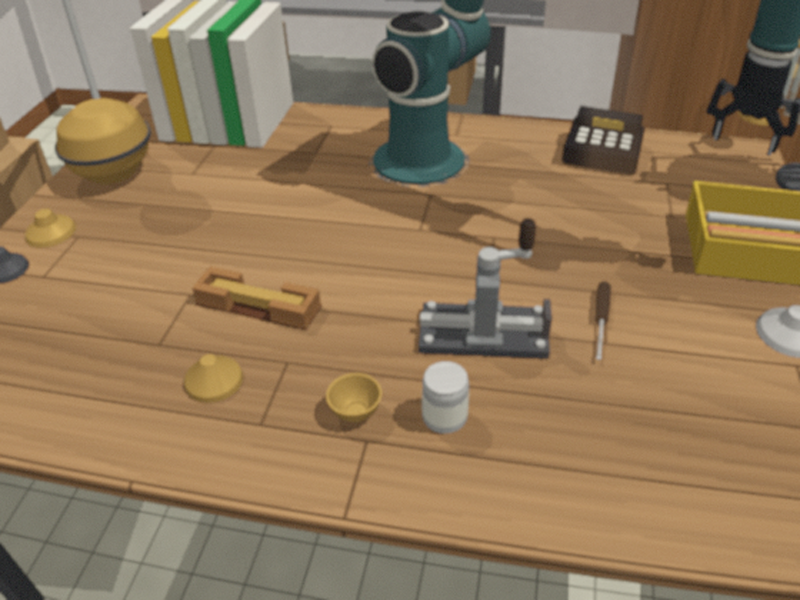

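Top view (800x600): vise around (355,325) with its stop and knob at the left, so vise +y is about world +y. The cradle with the stem is around (562,325). The tin, cup and canopy lie above (farther out), and the screwdriver is left at (258,350). Next I'll enlarge the vise and cradle.

```bash
cat > h.py <<'E'
import cv2,numpy as np
from workcell import bot
def ray(n,u,v):
    c=bot.camera_info(n);K=c["intrinsics"];d=np.array([(u-K[0,2])/K[0,0],(v-K[1,2])/K[1,1]]);s=d.copy()
    for _ in range(30): s=d/(1+c["k1"]*(s@s))
    E=c["extrinsics"];return E[:3,3],E[:3,:3]@np.array([*s,1])
def atz(n,u,v,z):
    o,d=ray(n,u,v);return o+d*(z-o[2])/d[2]
def proj(n,p):
    c=bot.camera_info(n);E=c["extrinsics"];q=E[:3,:3].T@(np.asarray(p)-E[:3,3]);s=q[:2]/q[2]
    K=c["intrinsics"];return s*(1+c["k1"]*(s@s))*K[0,0]+K[:2,2]
def crop(im,u,v,w,h,k): # upper-left u,v ; pixel x in crop -> u+(x+.5)/k-.5
    return cv2.resize(im[v:v+h,u:u+w,::-1],None,fx=k,fy=k,interpolation=cv2.INTER_CUBIC)
E
python3 - <<'E'
from h import *
im=bot.read_camera("top")
cv2.imwrite("pics/c1.png",np.vstack([crop(im,203,198,98,55,8)[:300*1+140],]))
a=crop(im,203,200,95,54,7)[:300*2]; 
cv2.imwrite("pics/c1.png",crop(im,203,198,95,60,8)); cv2.imwrite("pics/c2.png",crop(im,345,200,98,55,8))
E
```

```text
(no output)
```

View pics/c1.png

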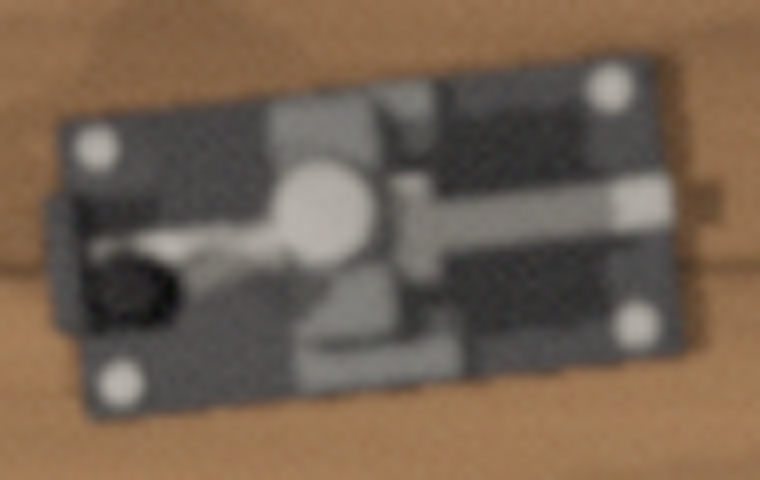

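View pics/c2.png

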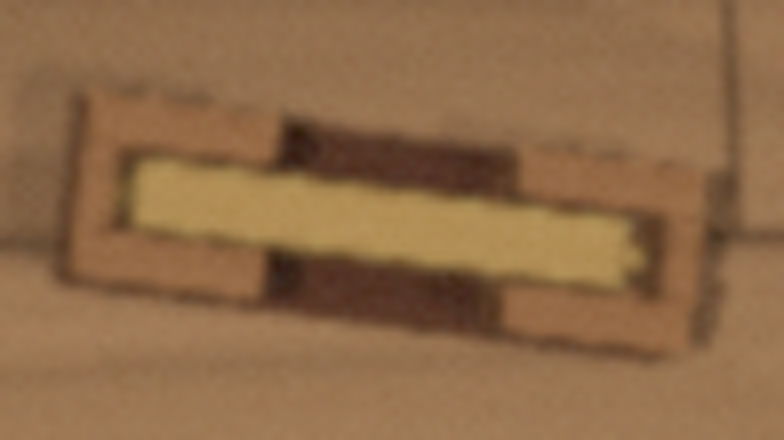

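c1 shows the base corners at (60,120), (650,55), (90,418) and (683,353), the rail end at (672,201), and the knob top at about (128,290). c2 shows the stem body corners at (137,158), (632,214), (131,230) and (622,290).

```bash
cat >> h.py <<'E'
def cp(x,y,u,v,k=8): return u+(x+.5)/k-.5, v+(y+.5)/k-.5
E
python3 - <<'E'
from h import *
P=lambda x,y,z,o:atz("top",*cp(x,y,*o),z)
A,B=(203,198),(345,200)
b=[P(*p,.02,A) for p in((60,120),(650,55),(90,418),(683,353))]
s=[P(*p,.032,B) for p in((137,158),(632,214),(131,230),(622,290))]
for n,q in(("base",b),("stem",s)):
    q=np.array(q);d=q[0]+q[2]-q[1]-q[3];c=q.mean(0)
    print(n,c,"yaw of y axis",np.arctan2(-d[0],d[1]),"L",np.linalg.norm(q[0]-q[1]),np.linalg.norm(q[2]-q[3]),"W",np.linalg.norm(q[0]-q[2]),np.linalg.norm(q[1]-q[3]))
print("rail end",P(672,201,.036,A)); print("bolts",np.mean([P(*p,.024,A) for p in((97,148),(610,88),(121,384),(636,325))],0))
print("knob top",P(128,290,.224,A),"hub",P(323,212,.18,A))
E
```

```text
base [0.55235725 0.21205314 0.02      ] yaw of y axis 0.1020651800833036 L 0.21239163701152333 0.21204961840615216 W 0.10697719299436981 0.10654407064660674
stem [ 0.54684387 -0.19420495  0.032     ] yaw of y axis -0.1278059956326559 L 0.1782456009011263 0.17667009565521374 W 0.02549966511538967 0.02725635821351782
rail end [0.56308567 0.10430588 0.036     ]
bolts [0.55221226 0.21326624 0.024     ]
knob top [0.52595949 0.26682673 0.224     ] hub [0.55178405 0.21202152 0.18      ]
```

```bash
cat >> h.py <<'E'
from scipy.spatial.transform import Rotation as Ro
V0=np.array([.5523,.2125]);VY=.102; S0=np.array([.5468,-.1942]);SY=-.1278
def w(o,yaw,x,y): c,s=np.cos(yaw),np.sin(yaw);return np.array([o[0]+c*x-s*y,o[1]+s*x+c*y])
def go(xy,z,yaw): # TCP target; yaw of tool y
    st=bot.read_state();R=Ro.from_rotvec(st["tcp_rot"]).as_matrix();y=np.arctan2(R[1,1],R[0,1])
    d=R.T@(np.array([*xy,z])-st["tool_pos"]);t=(y-yaw+np.pi/2)%np.pi-np.pi/2
    print("t%.1f"%st["time"],"pos",st["tool_pos"].round(4),"d",d.round(4),"turn",t.round(3),"tilt",np.round(R[2],3),"F",st["wrist_force"].round(1),"w",round(st["width"],3),"g",round(st["grip_force"],1))
E
echo '{"rows": [[0, 0, -0.015, 0.186], [0, 0, -0.015, 0.186], [0, 0, -0.015, 0.186], [0, 0, -0.015, 0.186]]}' | python3 jog.py; echo '{"rows": [[0, 0, -0.01, 0.186], [0, 0, 0, 0.186], [0, 0, 0, 0.186], [0, 0, 0, 0]]}' | python3 jog.py
python3 -c "
from h import *
go(S0,.18,SY)"
```

```text
time: 0.65
tool_pos: [0.2614, 0.622, 0.2912]
tcp_rot: [1.706, 2.638, -0.002]
wrist_force: [-0.3, 1.1, 0.6]
width: 0.998
grip_force: 0.0
time: 1.15
tool_pos: [0.2614, 0.6221, 0.3008]
tcp_rot: [2.358, 2.076, -0.001]
wrist_force: [-1.0, 0.0, 1.0]
width: 0.998
grip_force: 0.0
t1.1 pos [0.2614 0.6221 0.3008] d [-0.7735  0.3865  0.1213] turn 0.001 tilt [-0.001 -0.    -1.   ] F [-1.  0.  1.] w 0.998 g 0.0
```

```bash
echo '{"rows": [[-0.052, 0.026, 0, 0], [-0.052, 0.026, 0, 0], [-0.052, 0.026, 0, 0], [-0.052, 0.026, 0, 0], [-0.052, 0.026, 0, 0]]}' | python3 jog.py >/dev/null
echo '{"rows": [[-0.052, 0.026, 0, 0], [-0.052, 0.026, 0, 0], [-0.052, 0.026, 0, 0], [-0.052, 0.026, 0, 0], [-0.052, 0.026, 0, 0]]}' | python3 jog.py>/dev/null; echo '{"rows": [[-0.052, 0.026, 0.02, 0], [-0.052, 0.026, 0.02, 0], [-0.052, 0.026, 0.02, 0], [-0.052, 0.026, 0.02, 0], [-0.05, 0.025, 0.02, 0]]}' | python3 jog.py; echo '{"rows": [[0, 0, 0, 0], [0, 0, 0, 0]]}' | python3 jog.py
python3 -c "
from h import *
go(S0,.1,SY)"
```

```text
time: 3.02
tool_pos: [0.5475, -0.2013, 0.2006]
tcp_rot: [2.356, 2.078, 0.001]
wrist_force: [0.5, -0.4, 0.7]
width: 1.001
grip_force: 0.0
time: 3.28
tool_pos: [0.5468, -0.1991, 0.2009]
tcp_rot: [-2.358, -2.074, 0.0]
wrist_force: [-0.4, 0.1, -0.3]
width: 0.997
grip_force: 0.0
t3.3 pos [ 0.5468 -0.1991  0.2009] d [ 0.0048 -0.0005  0.1009] turn 0.0 tilt [ 0.001 -0.001 -1.   ] F [-0.4  0.1 -0.3] w 0.997 g 0.0
```

```bash
echo '{"rows": [[0.005, 0, 0.04, 0], [0, 0, 0.04, 0], [0, 0, 0.04, 0], [0, 0, 0.02, 0], [0, 0, 0, 0]]}' | python3 jog.py 0.6 60 >/dev/null;  echo '{"rows": [[0, 0, 0.02, 0], [0, 0, 0.02, 0], [0, 0, 0.01, 0], [0, 0, 0, 0], [0, 0, 0, 0]]}' | python3 jog.py
python3 - <<'E'
from h import *
go(S0,.01,SY)
im=bot.read_camera("top");a=crop(im,345,190,98,65,4);im=bot.read_camera("scene")
u,v=map(int,proj("scene",[*S0,.03]));b=crop(im,u-70,v-50,140,90,4)
a=cv2.copyMakeBorder(a,0,0,0,b.shape[1]-a.shape[1],0) if a.shape[1]<b.shape[1] else a
cv2.imwrite("pics/d.png",np.vstack([a,b])[:600])
E
```

```text
time: 4.53
tool_pos: [0.5481, -0.1946, 0.0115]
tcp_rot: [2.36, 2.073, 0.0]
wrist_force: [0.4, 0.9, 1.4]
width: 0.601
grip_force: 0.0
t4.5 pos [ 0.5481 -0.1946  0.0115] d [ 0.0002 -0.0014  0.0015] turn -0.001 tilt [-0.  0. -1.] F [0.4 0.9 1.4] w 0.601 g 0.0
```

View pics/d.png

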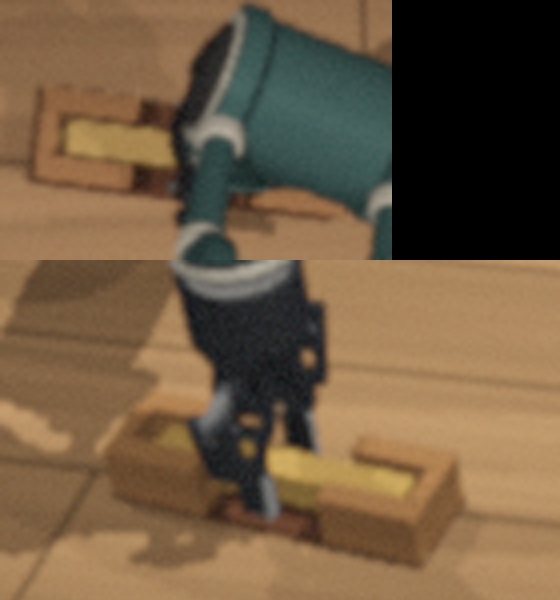

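The picture shows the fingers straddling the stem in the cradle's open middle. I'll close and lift.

```bash
echo '{"rows": [[0, 0, 0.001, 0], [0, 0, 0, 0], [0, 0, 0, 0], [0, 0, 0, 0], [0, 0, 0, 0]]}' | python3 jog.py 0 60;  echo '{"rows": [[0, 0, 0, 0], [0, 0, 0, 0], [0, 0, -0.01, 0], [0, 0, -0.02, 0], [0, 0, -0.03, 0]]}' | python3 jog.py; echo '{"rows": [[0, 0, -0.03, 0], [0, 0, -0.03, 0], [0, 0, -0.02, 0], [0, 0, 0, 0], [0, 0, 0, 0]]}' | python3 jog.py
python3 -c "
from h import *
go(w(V0,VY,0,-.08),.15,VY)"
```

```text
time: 5.25
tool_pos: [0.5474, -0.1943, 0.0108]
tcp_rot: [-2.36, -2.073, 0.001]
wrist_force: [-3.8, 0.4, 4.4]
width: 0.268
grip_force: 60.6
time: 5.88
tool_pos: [0.5471, -0.194, 0.0706]
tcp_rot: [-2.359, -2.073, 0.001]
wrist_force: [-0.0, -0.8, -2.9]
width: 0.265
grip_force: 59.4
time: 6.5
tool_pos: [0.547, -0.194, 0.1492]
tcp_rot: [-2.359, -2.073, 0.001]
wrist_force: [-0.3, 1.0, -4.2]
width: 0.266
grip_force: 59.6
t6.5 pos [ 0.547  -0.194   0.1492] d [ 0.3259 -0.0287 -0.0006] turn -0.231 tilt [ 0.    -0.002 -1.   ] F [-0.3  1.  -4.2] w 0.266 g 59.6
```

```bash
echo '{"rows": [[0, 0, 0, -0.1], [0, 0, 0, -0.131], [0, 0, 0, 0], [0, 0, 0, 0]]}' | python3 jog.py ;python3 -c "
from h import *
go(w(V0,VY,0,-.16),.15,VY)"
```

```text
time: 7.0
tool_pos: [0.5472, -0.1941, 0.1491]
tcp_rot: [-2.106, -2.328, 0.001]
wrist_force: [0.2, -0.3, -3.4]
width: 0.267
grip_force: 59.5
t7.0 pos [ 0.5472 -0.1941  0.1491] d [ 0.244   0.046  -0.0008] turn -0.002 tilt [ 0.001 -0.002 -1.   ] F [ 0.2 -0.3 -3.4] w 0.267 g 59.5
```

```bash
echo '{"rows": [[0.03, 0.006, 0, 0], [0.05, 0.01, 0, 0], [0.05, 0.01, 0, 0], [0.05, 0.01, 0, 0], [0.04, 0.01, 0, 0]]}' | python3 jog.py>/dev/null; echo '{"rows": [[0.024, 0, 0.02, 0], [0, 0, 0.03, 0], [0, 0, 0.03, 0], [0, 0, 0.02, 0], [0, 0, 0, 0]]}' | python3 jog.py; echo '{"rows": [[0, 0, 0, 0], [0, 0, 0, 0]]}' | python3 jog.py>/dev/null
python3 - <<'E'
from h import *
go(w(V0,VY,0,-.16),.042,VY)
print(cp(0,0,0,0))
im=bot.read_camera("top");a=crop(im,203,195,140,60,5);im=bot.read_camera("scene")
u,v=map(int,proj("scene",[*w(V0,VY,0,-.08),.05]));b=crop(im,u-70,v-35,140,60,5)
cv2.imwrite("pics/e.png",np.vstack([a,b])[:600]);print(u-70,v-35)
E
```

```text
time: 8.25
tool_pos: [0.5664, 0.053, 0.0479]
tcp_rot: [-2.104, -2.328, 0.006]
wrist_force: [-0.7, 0.3, -4.4]
width: 0.266
grip_force: 59.4
t8.5 pos [0.5701 0.0531 0.0518] d [ 0.0004 -0.0015  0.0098] turn -0.0 tilt [-0.     0.003 -1.   ] F [-0.4  0.1 -4.1] w 0.264 g 59.4
(-0.4375, -0.4375)
235 182
```

View pics/e.png

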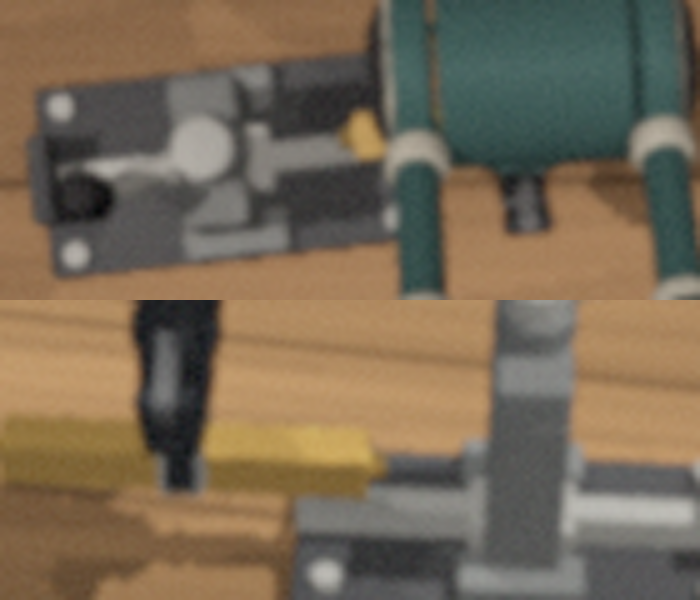

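The stem is held level, on the rail's line and just above it, with the leading end at (362,132). I'll feed it to y=-80 and lower.

```bash
echo '{"rows": [[0, -0.0015, 0.007, 0], [0, 0, 0, 0], [0.02, 0, 0, 0], [0.03, 0, 0, 0], [0.03, 0, 0, 0]]}' | python3 jog.py; echo '{"rows": [[0, 0, 0, 0], [0, 0, 0.002, 0], [0, 0, 0.001, 0], [0, 0, 0, 0]]}' | python3 jog.py
python3 -c "
from h import *
go(w(V0,VY,0,-.08),.039,VY)"
```

```text
time: 9.22
tool_pos: [0.5589, 0.1341, 0.0433]
tcp_rot: [-2.106, -2.331, -0.001]
wrist_force: [-0.2, 0.2, -3.7]
width: 0.266
grip_force: 59.5
time: 9.72
tool_pos: [0.5589, 0.1319, 0.04]
tcp_rot: [-2.106, -2.331, 0.001]
wrist_force: [-0.6, 0.3, -3.8]
width: 0.267
grip_force: 59.5
t9.7 pos [0.5589 0.1319 0.04  ] d [0.0009 0.0016 0.001 ] turn -0.001 tilt [-0.    -0.001 -1.   ] F [-0.6  0.3 -3.8] w 0.267 g 59.5
```

```bash
echo '{"rows": [[0, 0.0015, 0.001, 0], [0, 0, 0, 0]]}' | python3 jog.py|sed -n 2p\;4p; echo '{"rows": [[0, 0, 0.001, 0], [0, 0, 0, 0]]}' | python3 jog.py|sed -n 2p\;4p; echo '{"rows": [[0, 0, 0.001, 0], [0, 0, 0, 0]]}' | python3 jog.py|sed -n 2p\;4p
```

```text
tool_pos: [0.5608, 0.1324, 0.0393]
wrist_force: [0.2, -0.9, -3.3]
tool_pos: [0.5608, 0.1325, 0.0388]
wrist_force: [-1.6, -1.1, -0.1]
tool_pos: [0.5608, 0.1325, 0.0387]
wrist_force: [-4.1, -2.0, 7.2]
```

```bash
echo '{"rows": [[0, 0, -0.001, 0], [0, 0, 0, 0], [0, 0, 0, 0], [0, 0, 0, 0], [0, 0, 0, 0]]}' | python3 jog.py 0.6;  echo '{"rows": [[0, 0, -0.01, 0], [0, 0, -0.02, 0], [0, 0, -0.03, 0], [0, 0, 0, 0], [0, 0, 0, 0]]}' | python3 jog.py>/dev/null; echo '{"rows": [[-0.02, 0, 0, 0], [-0.035, 0, 0, 0], [-0.02, 0, 0, 0], [0, 0, 0, 0], [0, 0, 0, 0]]}' | python3 jog.py
python3 - <<'E'
from h import *
go(w(V0,VY,0,-.156),.034,VY)
im=bot.read_camera("top");a=crop(im,203,195,140,60,5);im=bot.read_camera("scene")
u,v=map(int,proj("scene",[*w(V0,VY,0,-.08),.05]));b=crop(im,u-70,v-35,140,60,5)
cv2.imwrite("pics/f.png",np.vstack([a,b])[:600]);print(u-70,v-35)
E
```

```text
time: 11.1
tool_pos: [0.5605, 0.1327, 0.0382]
tcp_rot: [-2.105, -2.332, 0.0]
wrist_force: [0.7, 0.5, 0.1]
width: 0.601
grip_force: 0.0
time: 12.35
tool_pos: [0.568, 0.0581, 0.0979]
tcp_rot: [-2.106, -2.33, 0.0]
wrist_force: [-0.8, -0.0, -0.3]
width: 0.6
grip_force: 0.0
t12.3 pos [0.568  0.0581 0.0979] d [-0.0008  0.0002  0.0639] turn -0.001 tilt [ 0.001 -0.001 -1.   ] F [-0.8 -0.  -0.3] w 0.6 g 0.0
235 182
```

View pics/f.png

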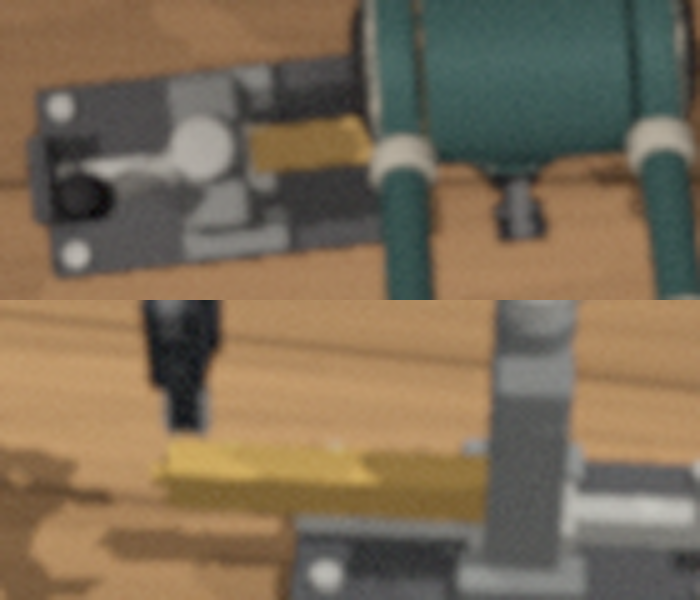

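The stem lies flat on the rail with its tail at (168,478). The fingers are about 9 mm in from the tail, so I'll shift 4 mm forward, descend and grip.

```bash
echo '{"rows": [[0.003, 0, 0.02, 0], [0, 0, 0.03, 0], [0, 0, 0.014, 0], [0, 0, 0, 0], [0, 0, 0, 0]]}' | python3 jog.py; echo '{"rows": [[0, 0, 0, 0], [0, 0, 0, 0], [0, 0, 0, 0], [0, 0, 0, 0], [0, 0, 0, 0]]}' | python3 jog.py 0 40
python3 -c "
from h import *
go(w(V0,VY,0,-.072),.034,VY)"
```

```text
time: 13.08
tool_pos: [0.5688, 0.0613, 0.0352]
tcp_rot: [2.104, 2.331, 0.002]
wrist_force: [-0.4, 0.6, 0.1]
width: 0.601
grip_force: 0.0
time: 13.7
tool_pos: [0.5688, 0.061, 0.0354]
tcp_rot: [2.105, 2.331, 0.002]
wrist_force: [-1.8, -1.2, 6.3]
width: 0.273
grip_force: 42.9
t13.7 pos [0.5688 0.061  0.0354] d [ 0.0803 -0.001   0.0014] turn -0.0 tilt [-0.     0.002 -1.   ] F [-1.8 -1.2  6.3] w 0.273 g 42.9
```

```bash
echo '{"rows": [[0.01, 0, -0.0005, 0], [0.02, -0.0005, 0, 0], [0.02, -0.0005, 0, 0], [0.018, 0, 0, 0], [0, 0, 0, 0]]}' | python3 jog.py|sed -n 2p\;4p; for i in 1; do echo '{"rows": [[0.003, 0, 0, 0], [0, 0, 0, 0]]}' | python3 jog.py|sed -n 2p\;4p; echo '{"rows": [[0.003, 0, 0, 0], [0, 0, 0, 0]]}' | python3 jog.py|sed -n 2p\;4p; done
python3 -c "
from h import *
go(w(V0,VY,0,-.072),.034,VY)"
```

```text
tool_pos: [0.5608, 0.1305, 0.0357]
wrist_force: [-0.4, 5.4, 6.4]
tool_pos: [0.5607, 0.1311, 0.0357]
wrist_force: [-0.2, -2.8, 5.3]
tool_pos: [0.5605, 0.1335, 0.0357]
wrist_force: [1.0, -5.7, 6.3]
t14.8 pos [0.5605 0.1335 0.0357] d [ 0.0074 -0.0001  0.0017] turn 0.0 tilt [-0.001  0.002 -1.   ] F [ 1.  -5.7  6.3] w 0.272 g 43.0
```

```bash
for i in 1; do echo '{"rows": [[0.002, 0, 0, 0], [0, 0, 0, 0]]}' | python3 jog.py|sed -n 2p\;4p; echo '{"rows": [[0.002, 0, 0, 0], [0, 0, 0, 0]]}' | python3 jog.py|sed -n 2p\;4p;  echo '{"rows": [[0.002, 0, 0, 0], [0, 0, 0, 0]]}' | python3 jog.py|sed -n 2p\;4p; done
python3 -c "
from h import *
go(w(V0,VY,0,-.072),.034,VY)"
```

```text
tool_pos: [0.5603, 0.1353, 0.0357]
wrist_force: [1.3, -5.5, 6.4]
tool_pos: [0.5601, 0.1372, 0.0357]
wrist_force: [0.3, -5.5, 6.3]
tool_pos: [0.5599, 0.1392, 0.0357]
wrist_force: [1.3, -6.5, 5.8]
t15.6 pos [0.5599 0.1392 0.0357] d [ 0.0017 -0.0001  0.0017] turn 0.0 tilt [-0.002  0.002 -1.   ] F [ 1.3 -6.5  5.8] w 0.272 g 43.0
```

```bash
for i in 1; do echo '{"rows": [[0.0015, 0, 0, 0], [0, 0, 0, 0]]}' | python3 jog.py|sed -n 2p\;4p; echo '{"rows": [[0.0015, 0, 0, 0], [0, 0, 0, 0]]}' | python3 jog.py|sed -n 2p\;4p; done
python3 - <<'E'
from h import *
go(w(V0,VY,0,-.072),.034,VY)
im=bot.read_camera("scene")
u,v=map(int,proj("scene",[*w(V0,VY,0,0),.05]));b=crop(im,u-55,v-40,110,75,7)
cv2.imwrite("pics/g.png",b);print(u-55,v-40)
for y,z in((.096,.048),(.088,.06),(-.088,.06),(.088,.048)): print(y,(proj("scene",[*w(V0,VY,.012,y),z])-[u-55,v-40])*7+3)
E
```

```text
tool_pos: [0.5598, 0.1406, 0.0357]
wrist_force: [-0.1, -5.4, 6.9]
tool_pos: [0.5596, 0.1421, 0.0357]
wrist_force: [0.3, -6.0, 6.0]
t16.1 pos [0.5596 0.1421 0.0357] d [-0.0012 -0.0001  0.0017] turn 0.0 tilt [-0.002  0.002 -1.   ] F [ 0.3 -6.   6. ] w 0.276 g 43.0
284 178
0.096 [675.14835345 330.76994261]
0.088 [654.90604365 303.44393969]
-0.088 [128.16665585 279.01682755]
0.088 [651.22735122 329.65679411]
```

View pics/g.png

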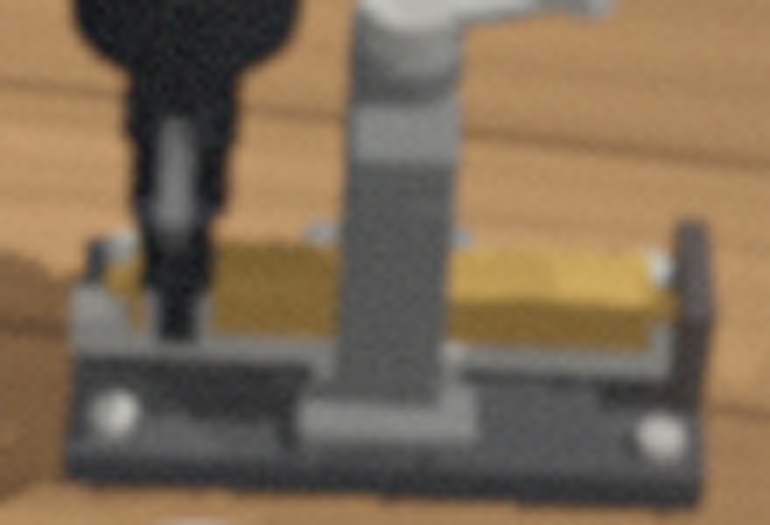

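The leading nipple at (675,300) is all but touching the stop at (680,300), and the body end is at (650,300), against a predicted 651–655. I'll nudge it until there's contact.

```bash
for i in 1; do echo '{"rows": [[0.001, 0, 0, 0], [0, 0, 0, 0]]}' | python3 jog.py|sed -n 2p\;4p; echo '{"rows": [[0.001, 0, 0, 0], [0, 0, 0, 0]]}' | python3 jog.py|sed -n 2p\;4p; done
```

```text
tool_pos: [0.5596, 0.1421, 0.0357]
wrist_force: [0.6, -10.5, 7.1]
tool_pos: [0.5596, 0.1421, 0.0357]
wrist_force: [0.4, -13.4, 7.4]
```

```bash
echo '{"rows": [[0, 0, 0, 0], [0, 0, 0, 0], [0, 0, 0, 0], [0, 0, 0, 0], [0, 0, 0, 0]]}' | python3 jog.py 0.6|sed -n 2p\;4p; echo '{"rows": [[0, 0, -0.01, 0], [0, 0, -0.02, 0], [-0.01, 0, -0.04, 0], [-0.01, 0, -0.05, 0], [0, 0, -0.05, 0]]}' | python3 jog.py|sed -n 2p\;4p;  echo '{"rows": [[0, 0, -0.05, 0], [0, 0, -0.02, 0], [0, 0, 0, 0], [0, 0, 0, 0]]}' | python3 jog.py|sed -n 2p\;4p
python3 - <<'E'
from h import *
im=bot.read_camera("top");cv2.imwrite("pics/i.png",crop(im,203,198,95,60,8))
th=2.618-.698
k=w(V0,VY,.06*np.cos(th),.06*np.sin(th));print(k);go(k,.25,VY)
E
```

```text
tool_pos: [0.5581, 0.1457, 0.0347]
wrist_force: [-0.1, -0.3, 0.3]
tool_pos: [0.5605, 0.125, 0.2081]
wrist_force: [0.4, -1.0, -0.8]
tool_pos: [0.5591, 0.1254, 0.2727]
wrist_force: [-0.3, 0.4, -1.1]
[0.52613706 0.26649537]
t18.4 pos [0.5589 0.1254 0.2721] d [ 0.1437 -0.0181  0.0221] turn 0.0 tilt [-0.    -0.004 -1.   ] F [-0.3 -0.4  0.1] w 0.602 g 0.0
```

View pics/i.png

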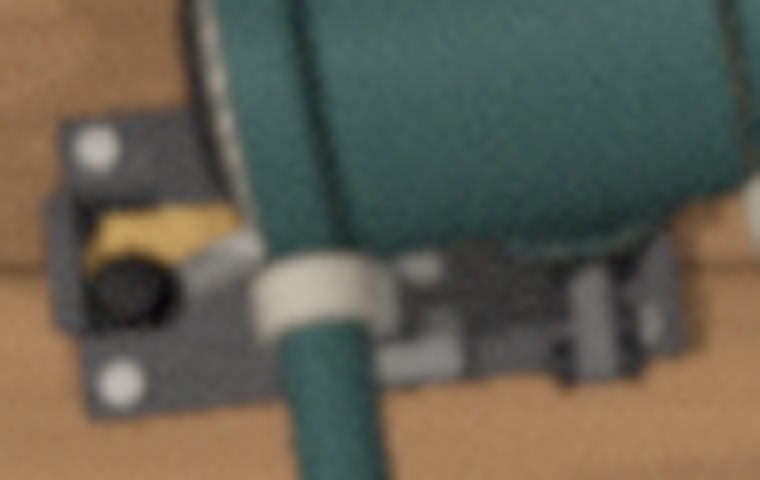

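The stem sits against the stop, and the knob is unchanged at (128,290). Next I'll move over the knob and pinch it.

```bash
echo '{"rows": [[0.03, -0.004, 0, 0], [0.045, -0.006, 0, 0], [0.045, -0.006, 0, 0], [0.024, -0.002, 0, 0], [0, 0, 0, 0]]}' | python3 jog.py>/dev/null;echo '{"rows": [[0, 0, 0, 0], [0, 0, 0, 0]]}' | python3 jog.py>/dev/null
python3 - <<'E'
from h import *
th=2.618-.698
k=w(V0,VY,.06*np.cos(th),.06*np.sin(th));go(k,.182,VY)
E
```

```text
t19.3 pos [0.5278 0.2659 0.2741] d [ 0.0008 -0.0015  0.0921] turn -0.001 tilt [-0.001 -0.001 -1.   ] F [-0.5  0.  -0.5] w 0.599 g 0.0
```

```bash
echo '{"rows": [[0.001, -0.0015, 0.02, 0], [0, 0, 0.03, 0], [0, 0, 0.03, 0], [0, 0, 0.01, 0], [0, 0, 0, 0]]}' | python3 jog.py|sed -n 2p\;4p;echo '{"rows": [[0, 0, 0.002, 0], [0, 0, 0, 0], [0, 0, 0, 0], [0, 0, 0, 0], [0, 0, 0, 0]]}' | python3 jog.py 0 40
python3 - <<'E'
from h import *
th=2.618-.698
k=w(V0,VY,.06*np.cos(th),.06*np.sin(th));go(k,.182,VY)
p=bot.read_state()["tool_pos"][:2]-V0;c,s=np.cos(VY),np.sin(VY);vx,vy=c*p[0]+s*p[1],-s*p[0]+c*p[1]
t0=np.arctan2(vy,vx);print("r",np.hypot(vx,vy),"th",t0,"crank",2.618-t0)
st=np.pi/8
for k in range(16):
    a,b=t0-k*st,t0-(k+1)*st;print(k,[round(.06*(np.sin(b)-np.sin(a)),4),round(.06*(np.cos(b)-np.cos(a)),4)])
E
```

```text
tool_pos: [0.5255, 0.2672, 0.1835]
wrist_force: [0.2, -0.1, -0.0]
time: 20.55
tool_pos: [0.5268, 0.2682, 0.1842]
tcp_rot: [2.105, 2.331, 0.003]
wrist_force: [-2.2, -0.7, 5.4]
width: 0.291
grip_force: 40.1
t20.6 pos [0.5268 0.2682 0.1842] d [-0.0017 -0.0008  0.0022] turn 0.0 tilt [ 0.001  0.002 -1.   ] F [-2.2 -0.7  5.4] w 0.291 g 40.1
r 0.06128821388448259 th 1.897819134594448 crank 0.7201808654055519
0 [np.float64(0.0031), np.float64(0.0232)]
1 [np.float64(-0.0061), np.float64(0.0226)]
2 [np.float64(-0.0143), np.float64(0.0186)]
3 [np.float64(-0.0203), np.float64(0.0117)]
4 [np.float64(-0.0232), np.float64(0.0031)]
5 [np.float64(-0.0226), np.float64(-0.0061)]
6 [np.float64(-0.0186), np.float64(-0.0143)]
7 [np.float64(-0.0117), np.float64(-0.0203)]
8 [np.float64(-0.0031), np.float64(-0.0232)]
9 [np.float64(0.0061), np.float64(-0.0226)]
10 [np.float64(0.0143), np.float64(-0.0186)]
11 [np.float64(0.0203), np.float64(-0.0117)]
12 [np.float64(0.0232), np.float64(-0.0031)]
13 [np.float64(0.0226), np.float64(0.0061)]
14 [np.float64(0.0186), np.float64(0.0143)]
15 [np.float64(0.0117), np.float64(0.0203)]
```

```bash
cat >> h.py <<'E'
def cr(n=5,st=np.pi/8,r=.06):
    s=bot.read_state();p=s["tool_pos"][:2]-V0;c,q=np.cos(VY),np.sin(VY);vx,vy=c*p[0]+q*p[1],-q*p[0]+c*p[1]
    t=np.arctan2(vy,vx);print("t%.1f r %.4f crank(mod) %.3f z %.3f"%(s["time"],np.hypot(vx,vy),(2.618-t)%(2*np.pi),s["tool_pos"][2]),"F",s["wrist_force"].round(1),"w",round(s["width"],3),"g",round(s["grip_force"],1))
    x,y=vx,vy
    for k in range(1,n+1):
        X,Y=r*np.cos(t-k*st),r*np.sin(t-k*st);print([round(float(Y-y),4),round(float(X-x),4)],end=" ");x,y=X,Y
    print()
E
echo '{"rows": [[0.003, 0.023, 0, 0], [-0.006, 0.0225, 0, 0], [-0.0143, 0.0186, 0, 0], [-0.02, 0.0117, 0, 0], [0, 0, 0, 0]]}' | python3 jog.py >/dev/null; python3 -c "
from h import *
cr()"
```

```text
t21.2 r 0.0581 crank(mod) 2.299 z 0.184 F [-4.3 -4.7  8.6] w 0.29 g 40.5
[-0.0226, 0.0047] [-0.0226, -0.0063] [-0.0184, -0.0144] [-0.0115, -0.0204] [-0.0029, -0.0232]
```

```bash
echo '{"rows": [[-0.0226, 0.0047, 0, 0], [-0.0226, -0.0063, 0, 0], [-0.0184, -0.0144, 0, 0], [-0.0115, -0.0204, 0, 0], [0, 0, 0, 0]]}' | python3 jog.py >/dev/null; python3 -c "
from h import *
cr()"
```

```text
t21.8 r 0.0586 crank(mod) 3.865 z 0.184 F [-1.3 -1.3  5.3] w 0.289 g 40.3
[-0.0043, -0.0228] [0.0061, -0.0226] [0.0143, -0.0185] [0.0203, -0.0116] [0.0232, -0.003]
```

Tracking well. Continuing with two calls of rows for the following half turn.

```bash
echo '{"rows": [[-0.0043, -0.0228, 0, 0], [0.0061, -0.0226, 0, 0], [0.0143, -0.0185, 0, 0], [0.0203, -0.0116, 0, 0], [0, 0, 0, 0]]}' | python3 jog.py >/dev/null; echo '{"rows": [[0.0232, -0.003, 0, 0], [0.0226, 0.0061, 0, 0], [0.0186, 0.0143, 0, 0], [0.0117, 0.0203, 0, 0], [0, 0, 0, 0]]}' | python3 jog.py >/dev/null;python3 -c "
from h import *
cr(9)"
```

```text
t23.1 r 0.0611 crank(mod) 0.777 z 0.184 F [2.2 0.9 5.3] w 0.293 g 41.2
[0.0006, 0.0237] [-0.0073, 0.0222] [-0.0153, 0.0177] [-0.0209, 0.0105] [-0.0233, 0.0017] [-0.0222, -0.0073] [-0.0177, -0.0153] [-0.0105, -0.0209] [-0.0017, -0.0233]
```

```bash
echo '{"rows": [[0.0006, 0.0237, 0, 0], [-0.0073, 0.0222, 0, 0], [-0.0153, 0.0177, 0, 0], [-0.0209, 0.0105, 0, 0], [0, 0, 0, 0]]}' | python3 jog.py >/dev/null; python3 -c "
from h import *
cr(4)"
```

```text
t23.7 r 0.0578 crank(mod) 2.388 z 0.184 F [-0.2 -2.9  6.5] w 0.291 g 41.3
[-0.0229, 0.0029] [-0.0219, -0.0082] [-0.0171, -0.016] [-0.0097, -0.0213]
```

```bash
echo '{"rows": [[-0.0229, 0.0029, 0, 0], [-0.0219, -0.0082, 0, 0], [-0.0171, -0.016, 0, 0], [-0.0097, -0.0213, 0, 0], [0, 0, 0, 0]]}' | python3 jog.py >/dev/null; python3 -c "
from h import *
cr(4)"
```

```text
t24.3 r 0.0589 crank(mod) 3.982 z 0.184 F [-0.5 -0.9  5.7] w 0.288 g 41.2
[-0.0013, -0.0232] [0.0087, -0.0217] [0.0164, -0.0167] [0.0215, -0.0092]
```

```bash
echo '{"rows": [[-0.0013, -0.0232, 0, 0], [0.0087, -0.0217, 0, 0], [0.0164, -0.0167, 0, 0], [0, 0, 0, 0], [0, 0, 0, 0]]}' | python3 jog.py >/dev/null; python3 -c "
from h import *
cr(4)"
```

```text
t24.9 r 0.0614 crank(mod) 5.172 z 0.184 F [-8.8 -5.6 13. ] w 0.29 g 42.1
[0.0224, -0.0077] [0.0234, 0.0] [0.0216, 0.009] [0.0165, 0.0166]
```

```bash
echo '{"rows": [[0, 0, 0, 0], [0, 0, 0, 0], [0, 0, 0, 0], [0, 0, 0, 0]]}' | python3 jog.py 0.6|sed -n 2p\;4p; echo '{"rows": [[0, 0, -0.01, 0], [0, 0, -0.03, 0], [0, 0, -0.04, 0], [0, 0, -0.02, 0], [0, 0, 0, 0]]}' | python3 jog.py|sed -n 2p\;4p; echo '{"rows": [[0, -0.04, 0, 0], [0, -0.06, 0, 0], [0, -0.04, 0, 0], [0, 0, 0, 0], [0, 0, 0, 0]]}' | python3 jog.py|sed -n 2p\;4p
python3 - <<'E'
from h import *
a=crop(bot.read_camera("top"),203,198,95,50,6)
u,v=map(int,proj("scene",[*V0,.06]));b=crop(bot.read_camera("scene"),u-55,v-30,95,50,6)
cv2.imwrite("pics/j.png",np.vstack([a,b]))
E
```

```text
tool_pos: [0.5069, 0.1748, 0.1824]
wrist_force: [0.5, -0.5, -0.1]
tool_pos: [0.5082, 0.1752, 0.285]
wrist_force: [0.3, -0.1, -0.4]
tool_pos: [0.3678, 0.1605, 0.2819]
wrist_force: [0.2, 0.0, 0.2]
```

View pics/j.png

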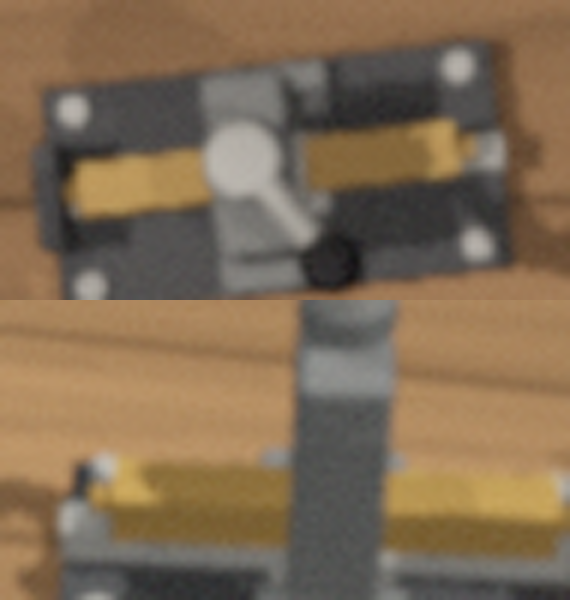

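The nipple is against the stop at (70,190). The knob at (330,262) puts the crank at about 11.4 rad, roughly 2.8 past touch, and the gripper is clear.

```bash
python3 -c "
from workcell import bot
print(bot.finish_job())"
```

```text
the job is handed in; nothing more can be done
None
```

The job is handed in, with no verdict returned: the stem is on the bed with its leading end against the stop, the crank is at about 11.4 rad (roughly 2.8 past touch, about 18 N by the given spring rate, not measured directly), and the gripper is clear of everything.

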